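Gauge the spindle thread

TASK

Find out which comb leaf matches the screw spindle lying in the front bed of the stand (the one nearest the robot, under the guide arms): try the leaves from the wooden rack, one by one, in the slot above the thread, feeling along it for the grooves without forcing (never push spindle or stand with more than 30 newtons). Leave the one leaf that meshes standing upright in the slot, pushed fully home with a light press of about 5 newtons and then let go, and have the other two standing in the rack, putting back any that did not fit; do not disturb the things around.

Things in the scene. Friction and masses are not known exactly. Their poses are not given: they have to be found in the camera images.
- leaf_a: one of three aluminium comb leaves alike but for tooth spacing (8, 9.5 or 11 mm; which is which is untold). Stands upright: 10 mm thick (x), blade 62 mm long (y) and 34 mm high, above it a tab to grip across x, 36 mm long (y), up to 76 mm above the origin. Origin: middle of the shoulder line from which 5 to 7 teeth 4.5 mm long hang; z up. 80 to 130 g. Starts in a rack bay, origin 16.5 mm above the table
- leaf_b: one of three aluminium comb leaves alike but for tooth spacing (8, 9.5 or 11 mm; which is which is untold). Stands upright: 10 mm thick (x), blade 62 mm long (y) and 34 mm high, above it a tab to grip across x, 36 mm long (y), up to 76 mm above the origin. Origin: middle of the shoulder line from which 5 to 7 teeth 4.5 mm long hang; z up. 80 to 130 g. Starts in a rack bay, origin 16.5 mm above the table
- leaf_c: one of three aluminium comb leaves alike but for tooth spacing (8, 9.5 or 11 mm; which is which is untold). Stands upright: 10 mm thick (x), blade 62 mm long (y) and 34 mm high, above it a tab to grip across x, 36 mm long (y), up to 76 mm above the origin. Origin: middle of the shoulder line from which 5 to 7 teeth 4.5 mm long hang; z up. 80 to 130 g. Starts in a rack bay, origin 16.5 mm above the table
- spindle_1: one of three fixed steel screw spindles, 50 mm diameter, thread 4.8 mm deep, spacing 8, 9.5 or 11 mm (untold). One lies in the front bed and counts, two are spares behind. Axis along y, 47 mm up; origin on the table under its middle; thread 112 mm long. Where along y the grooves stand is not given by this pose: it differs by up to 6 mm either way
- spindle_2: one of three fixed steel screw spindles, 50 mm diameter, thread 4.8 mm deep, spacing 8, 9.5 or 11 mm (untold). One lies in the front bed and counts, two are spares behind. Axis along y, 47 mm up; origin on the table under its middle; thread 112 mm long. Where along y the grooves stand is not given by this pose: it differs by up to 6 mm either way
- spindle_3: one of three fixed steel screw spindles, 50 mm diameter, thread 4.8 mm deep, spacing 8, 9.5 or 11 mm (untold). One lies in the front bed and counts, two are spares behind. Axis along y, 47 mm up; origin on the table under its middle; thread 112 mm long. Where along y the grooves stand is not given by this pose: it differs by up to 6 mm either way
- bed (a point): point on top of the front spindle: on the thread's crest line, midway along, 72 mm above the table; y along the spindle, x across, z up. A meshed leaf has its origin at this height (shoulder resting on the crests), within 20 mm along y; a leaf that does not fit, or stands on the crests, stays 4.5 mm higher
- slot (a point): mouth of the guide slot, 28 mm above the bed point, same axes. Two pairs of steel arms, at y = -21 and +21 mm (10 mm wide), leave 18 mm across x for the 10 mm leaf from 5 to 17 mm above the bed point, flared to 35 mm at the mouth. The leaf may slide along y. Teeth within 2 mm of the groove centres drop in; 0.6 mm play each side when home. Let go there, the leaf sinks by its weight
- stand: pale wooden base plate 220 mm (x) by 170 mm (y), 12 mm thick, with the front bed (under the guide arms) at x = -65 mm and saddles for two spare spindles at x = +15 and +75 mm; spindles along y; fixed to the table. Origin on the table under the plate's middle. The guide arms of the front bed, 100 mm high, are its tallest part
- rack: fixed wooden rack 60 mm (x) by 260 mm (y); origin on the table under its middle; floor 12 mm up; three bays end to end at y = -82, 0 and +82 mm, each with four corner posts up to 38 mm high that leave 20 mm across x for a leaf, and end stops 76 mm apart along y (up to 28 mm high). Any bay will do for a leaf put back
- tumbler: amber drinking glass, 76 mm wide, 130 mm high; bystander, origin under its middle
- squeeze_bottle: white bottle, 52 mm wide, 140 mm high; bystander, origin under its middle
- paint_tin: steel paint tin, 80 mm wide, 85 mm high; bystander, origin under its middle
- jar: small glass jar, 44 mm wide, 55 mm high; bystander, origin under its middle
- brush: striping brush 170 mm long, lying; bystander, origin under its middle
- wrench: wrench 180 mm long, lying; bystander, origin under its middle

How it is judged:
By the outcome, as a careful person would: the job done as asked, in the order asked, and still so for the second after the job is handed in, with the robot touching nothing.
It also fails if it takes over 72 s, if anything falls off the work surface, if the arm or the gripper's body presses on something with over 40 N, if the wrist force passes 120 N, or if a joint passes its speed limit or range.

ROBOT

A 6-joint arm with a two-finger parallel gripper is mounted at the origin on the work surface. World frame = base frame: x ahead of the robot, y to its left, z up, the work surface at z = 0. Lengths are in m, angles in rad, forces in N, time in s.
With the tool pointing down it reaches from about 0.4 to 0.925 m from the base axis. Payload 3.4 kg.
Tool frame: the origin (TCP) lies between the finger pads; the fingertips stand tips_ahead ahead of it and the grasp point (between the pads) is the TCP (tips_ahead is the distance from the TCP to the fingertips, in m); z points along the fingers, y is the line along which they close (so a half turn about z gives the same grasp; the last joint's range is limited). The gripper opens to 85 mm and grips with 20 to 120 N. Pads are 22 mm wide; open, the fingers measure 114 mm over their backs; the gripper's body (76 mm by 85 mm) begins 54 mm behind the grasp point. The pads swing forward as they close: fully open they stand 13 mm farther back than shut.
Start: joints at [-1.192, 0.307, 1.506, -0, 1.328, -0.073], TCP at [0.252, -0.517, 0.222] pointing down, gripper open.
Joint ranges: [-3.12, 3.12], [-1.05, 2.28], [0.14, 2.33], [-1.42, 4.57], [0.1, 2.73], [-2.68, 2.68]. Speed limits (rad/s): [2.57, 2.57, 3.14, 3.14, 3.14, 3.14].

INTERFACE

Orientations are given as a rotation vector (axis times angle).
In Python, from bench import * gives the robot as it stands. The module is installed in compiled form; this text tells all that it offers.
- The arm moves only by the tool play_rows, never from a script. Its argument "deltas" is a list that holds one entry, the list of rows, each a list of 7 numbers: the turn, a rotation vector about the tool's x, y, z in rad, then the shift along the tool's x, y, z in mm, then the closure, from 0 (fully open) to 1 (shut). A call has 1 to 5 rows; each row shifts and turns the commanded pose from where the row before left it, along the tool's axes as they then stand; what a row does not reach is not made up. A row lasts 1/10 s, in which the tool goes at most 50 mm and 8.59 degrees, less where a joint would pass 70% of its speed; a pose out of reach is approached as far as the arm can. A call with a gripper value outside its range is refused whole. The fingers move at their own pace and stop on an object; the grip force is fixed at half the most. Time passes only in rows, so rows that do not move let the fingers close. It gives the time, the measured TCP pose, the force, the opening and the grip force at its end, in the units of the state.
- observe(): the state, without advancing time (a new reading comes with each control period).
- grab_frame(name): name is "side" or "top" or "wrist"; returns a dict with "img" (400x640x3 uint8, red, green, blue), "z_map" (400x640 float32, m along the optical axis (not along the pixel's ray), 0 where there is no reading), "K" (3x3 intrinsics, pixels), "camera_from_world" (4x4, takes a point from world to camera coordinates); the wrist camera has in their place "T_tool_cam" (4x4, takes a point from camera to tool coordinates, whose origin is the TCP and whose axes are the flange's). Camera axes: x right, y down, z forward; pixel columns grow to the right and rows downward; lengths in m; the calibration is good to about 2 mm. A picture is of the moment at which its call begins: read the wrist's pose just before it.
- finish_job(): hands the job in; it is judged then, once.
The state is a dict: "time": time; "joint_pos": joint angles; "joint_vel": joint speeds; "joint_torque": joint torques, N m; "position": TCP position; "eef_rot": TCP orientation; "force": force on the tool from outside, world axes, zero at the start; "torque": the same for the moment, N m; "opening": opening from 0.0 (shut) to 1.0 (fully open); "grip_force": force on a finger pad.
Only numpy, scipy, OpenCV 4.12 (cv2) and the standard library are available. Lean on these libraries where they do the work, as an engineer would, in place of code of your own. Each camera call takes 0.05 s, during which the arm holds its last target. There are 200 camera calls.

## Working session

There is one attempt and no reset: what is moved stays moved. The work goes in short steps, Python scripts to look and compute and a tool call to move; the robot and the scene stay as the last step left them, time stands still between calls to the robot, and variables do not carry over. Pictures are saved under pics/ and viewed, at most 10 in all, crops included, and the job is handed in when it is done.

Besides the shell and the picture viewer there is one more tool, called by a JSON object that holds its "api" and its "payload", one argument or row to a line. play_rows: Moves the arm, as the interface text tells. Its arguments: {"type":"object","properties":{"deltas":{"type":"array"}},"required":["deltas"]}

```bash
mkdir -p pics
python3 - <<'E'
from bench import *
import cv2,numpy as np
s=observe(); print(s)
for n in("top","side"):
    f=grab_frame(n); np.savez(n+".npz",**f); cv2.imwrite(f"pics/{n}0.png",f["img"][:,:,::-1])
    print(n,f["K"],f["camera_from_world"])
E
```

```text
{'time': 0.0, 'joint_pos': array([-1.19152433e+00,  3.07548603e-01,  1.50766870e+00, -2.08750097e-05,
        1.32838311e+00, -7.35157917e-02]), 'joint_vel': array([-0.00066349,  0.00073709, -0.00098934, -0.00181033, -0.00114991,
       -0.00214697]), 'joint_torque': array([ 4.05558210e-03, -4.57549810e+01, -2.51915556e+01,  2.14930578e-04,
        1.32123590e-02,  1.08599909e-05]), 'position': array([ 0.25124678, -0.51641443,  0.22079679]), 'eef_rot': array([-3.05949352e+00, -7.04740263e-01,  5.11398557e-04]), 'force': array([-0.5360178 ,  0.58845464, -0.77813303]), 'torque': array([-0.03864018,  0.04284771, -0.00959762]), 'grip_force': 0.0, 'opening': 0.9996527572175873}
top [[428.35395125   0.         317.68104618]
 [  0.         428.35395125 205.75896748]
 [  0.           0.           1.        ]] [[-6.02922187e-02 -9.98180768e-01  4.49457387e-05  1.12743070e-02]
 [-9.77310161e-01  5.90224304e-02 -2.03423701e-01  5.74101700e-01]
 [ 2.03050973e-01 -1.23087922e-02 -9.79090801e-01  1.33131613e+00]
 [ 0.00000000e+00  0.00000000e+00  0.00000000e+00  1.00000000e+00]]
side [[479.03603413   0.         317.5982784 ]
 [  0.         479.03603413 199.09801159]
 [  0.           0.           1.        ]] [[-0.8499182  -0.52664702 -0.01679177  0.48571423]
 [-0.31959176  0.54057961 -0.77822541  0.27110368]
 [ 0.41892738 -0.65606143 -0.6277605   1.57873503]
 [ 0.          0.          0.          1.        ]]
```

View pics/top0.png

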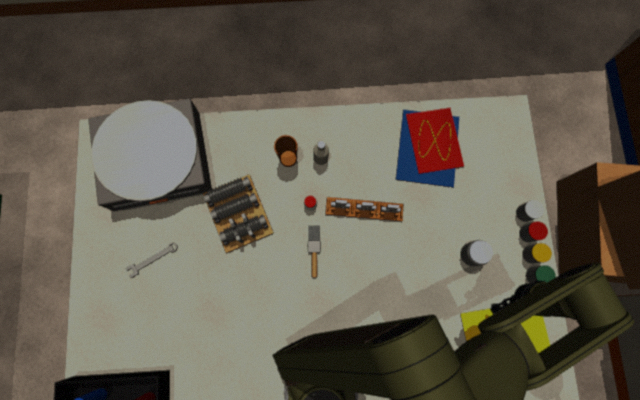

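View pics/side0.png

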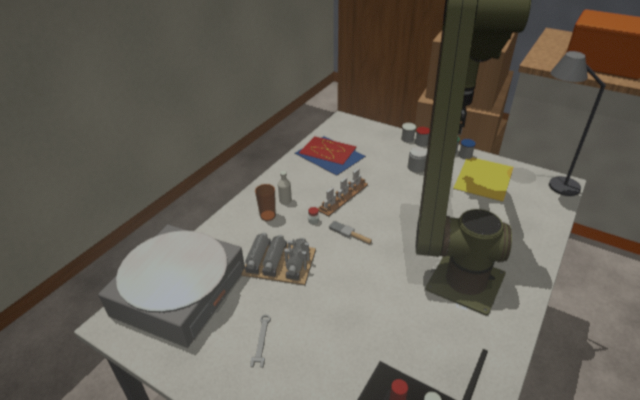

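The top view shows the stand at about (238,213), with the guide arms at (243,230). The rack is at (365,209), the red jar at (310,202), the brush at (314,250), and the tumbler and bottle at (287,150) and (321,153). The side view agrees.

```bash
cat > h.py <<'E'
import numpy as np,cv2
from scipy.spatial.transform import Rotation as R
def cloud(f,T_wc=None):
    K=f["K"]; z=f["z_map"]; v,u=np.mgrid[:z.shape[0],:z.shape[1]]
    p=np.stack([(u-K[0,2])/K[0,0]*z,(v-K[1,2])/K[1,1]*z,z],-1)
    T=np.linalg.inv(f["camera_from_world"]) if T_wc is None else T_wc
    return p@T[:3,:3].T+T[:3,3]
def wristT(f,s):
    T=np.eye(4);T[:3,:3]=R.from_rotvec(s["eef_rot"]).as_matrix();T[:3,3]=s["position"]
    return T@f["T_tool_cam"]
E
python3 - <<'E'
from h import *
f=dict(np.load("top.npz")); P=cloud(f)
hsv=cv2.cvtColor(f["img"],cv2.COLOR_RGB2HSV)
for n,(u0,v0,u1,v1) in dict(stand=(198,170,278,256),rack=(322,190,410,226)).items():
    Q=P[v0:v1,u0:u1].reshape(-1,3); h=hsv[v0:v1,u0:u1].reshape(-1,3)
    print(n,np.percentile(Q[:,2],[5,50,95,99.5]))
    m=(h[:,1]>90)&(Q[:,2]<.045)&(Q[:,2]>.005); r=cv2.minAreaRect(Q[m,:2].astype(np.float32)); print("wood",r,m.sum())
    m=(Q[:,2]>.008); print("all",cv2.minAreaRect(Q[m,:2].astype(np.float32)))
    m=(Q[:,2]>(.078 if n=="stand" else .06)); print("tall",np.round(Q[m],3).tolist()[:40])
E
```

```text
stand [-0.00440898  0.00758204  0.07324923  0.11213822]
wood ((0.6058793663978577, 0.25622448325157166), (0.2811712920665741, 0.16906477510929108), 19.769189834594727) 1198
all ((0.4925362467765808, 0.20798376202583313), (0.5450039505958557, 0.21981748938560486), 24.843778610229492)
tall [[0.703, 0.351, 0.107], [0.701, 0.346, 0.112], [0.702, 0.344, 0.108], [0.701, 0.34, 0.11], [0.703, 0.339, 0.105], [0.709, 0.341, 0.085], [0.71, 0.339, 0.081], [0.7, 0.351, 0.107], [0.699, 0.347, 0.109], [0.698, 0.343, 0.112], [0.697, 0.34, 0.112], [0.7, 0.339, 0.104], [0.702, 0.338, 0.095], [0.707, 0.339, 0.08], [0.695, 0.35, 0.11], [0.696, 0.348, 0.107], [0.695, 0.344, 0.111], [0.695, 0.34, 0.111], [0.696, 0.338, 0.106], [0.698, 0.337, 0.098], [0.703, 0.339, 0.08], [0.691, 0.349, 0.112], [0.693, 0.348, 0.108], [0.692, 0.344, 0.109], [0.692, 0.341, 0.11], [0.69, 0.337, 0.113], [0.692, 0.335, 0.106], [0.699, 0.338, 0.085], [0.291, -0.006, 1.42], [0.689, 0.35, 0.11], [0.687, 0.346, 0.115], [0.688, 0.344, 0.111], [0.689, 0.341, 0.109], [0.689, 0.338, 0.108], [0.689, 0.336, 0.105], [0.694, 0.337, 0.089],
[... 625 characters left out ...]
098, 0.088], [0.581, -0.101, 0.093], [0.581, -0.104, 0.092], [0.581, -0.108, 0.088], [0.58, -0.111, 0.092], [0.579, -0.113, 0.098], [0.579, -0.079, 0.092], [0.58, -0.082, 0.088], [0.579, -0.085, 0.088], [0.579, -0.088, 0.089], [0.578, -0.091, 0.091], [0.579, -0.095, 0.089], [0.578, -0.098, 0.09], [0.577, -0.101, 0.094], [0.577, -0.104, 0.093], [0.578, -0.107, 0.09], [0.577, -0.111, 0.091], [0.577, -0.114, 0.093], [0.291, -0.006, 1.42], [0.577, -0.079, 0.084], [0.576, -0.082, 0.088], [0.576, -0.085, 0.09], [0.576, -0.088, 0.09], [0.576, -0.091, 0.088], [0.575, -0.095, 0.089], [0.575, -0.098, 0.089], [0.574, -0.101, 0.092], [0.574, -0.104, 0.091], [0.574, -0.107, 0.092], [0.574, -0.11, 0.093]]
```

```bash
cat >> h.py <<'E'
def pose(s): return np.array(s["position"]),R.from_rotvec(s["eef_rot"])
def down(yaw): # tool z down, tool y along world yaw (deg)
    y=np.array([np.cos(np.radians(yaw)),np.sin(np.radians(yaw)),0]); z=np.array([0,0,-1.]); x=np.cross(y,z)
    return R.from_matrix(np.stack([x,y,z],1))
def plan(s,targets,g,step=45,turn=8):
    """targets: list of (xyz,yaw); prints rows"""
    p,r=pose(s); rows=[]
    for xyz,yaw in targets:
        t=np.array(xyz); rt=down(yaw); d=(r.inv()*rt).as_rotvec()
        n=int(max(1,np.ceil(np.linalg.norm(t-p)*1000/step),np.ceil(np.degrees(np.linalg.norm(d))/turn)))
        for i in range(n):
            rr=np.round(d/n,3); sh=np.round(r.inv().apply((t-p)/(n-i))*1000,1)
            p=p+r.apply(sh/1000); r=r*R.from_rotvec(rr)
            rows.append(rr.tolist()+sh.tolist()+[g])
    for i in range(0,len(rows),5): print([rows[i:i+5]])
    return rows
E
python3 - <<'E'
from h import *
from bench import *
s=observe(); print(grab_frame("wrist")["T_tool_cam"])
plan(s,[((.48,-.17,.30),-8.7)],0)
E
```

```text
[[ 3.07985640e-04 -9.56218007e-01 -2.92655136e-01  7.50844633e-02]
 [ 9.99999257e-01  6.39594616e-04 -1.03742064e-03  1.08498287e-03]
 [ 1.17918094e-03 -2.92654599e-01  9.56217494e-01 -1.51752222e-01]
 [ 0.00000000e+00  0.00000000e+00  0.00000000e+00  1.00000000e+00]]
[[[-0.0, -0.0, -0.097, 35.7, -21.2, -7.9, 0], [-0.0, -0.0, -0.097, 37.6, -17.6, -7.9, 0], [-0.0, -0.0, -0.097, 39.1, -13.9, -7.9, 0], [-0.0, -0.0, -0.097, 40.3, -10.0, -7.9, 0], [-0.0, -0.0, -0.097, 41.1, -6.1, -7.8, 0]]]
[[[-0.0, -0.0, -0.097, 41.5, -2.1, -7.9, 0], [-0.0, -0.0, -0.097, 41.5, 2.0, -7.8, 0], [-0.0, -0.0, -0.097, 41.1, 6.0, -7.9, 0], [-0.0, -0.0, -0.097, 40.3, 9.9, -7.8, 0], [-0.0, -0.0, -0.097, 39.1, 13.8, -7.9, 0]]]
```

{"api": "play_rows", "payload": {
  "deltas": [
    [[0,0,-0.097,35.7,-21.2,-8,0],[0,0,-0.097,37.6,-17.6,-8,0],[0,0,-0.097,39.1,-13.9,-8,0],[0,0,-0.097,40.3,-10,-8,0],[0,0,-0.097,41.1,-6.1,-8,0]]
  ]
}}

```text
time: 0.65
position: [0.3662, -0.3422, 0.2618]
eef_rot: [-2.8, -1.424, 0.0]
force: [1.0, -0.1, -0.4]
opening: 1.003
grip_force: 0.0
```

{"api": "play_rows", "payload": {
  "deltas": [
    [[0,0,-0.097,41.5,-2.1,-8,0],[0,0,-0.097,41.5,2,-8,0],[0,0,-0.097,41.1,6,-8,0],[0,0,-0.097,40.3,9.9,-8,0],[0,0,-0.097,39.1,13.8,-8,0]]
  ]
}}

```text
time: 1.15
position: [0.4806, -0.1688, 0.3019]
eef_rot: [-2.375, -2.056, 0.0]
force: [-0.2, -0.6, -1.1]
opening: 0.999
grip_force: 0.0
```

Run:
```python
from h import *
from bench import *
import pickle
s=observe(); f=grab_frame("wrist"); pickle.dump((s,f),open("w1.pkl","wb"))
cv2.imwrite("pics/w1.png",f["img"][:,:,::-1]); print(s["time"],s["position"],f["K"][0])
P=cloud(f,wristT(f,s)); z=P[...,2]; 
m=((z>.078)&(z<.105)&(f["z_map"]>0)).astype(np.uint8)
n,l,st,c=cv2.connectedComponentsWithStats(m)
for i in range(1,n):
    if st[i,4]>60:
        Q=P[l==i]; print(st[i],np.median(Q,0),cv2.minAreaRect(Q[:,:2].astype(np.float32)))
plan(s,[((.58,.23,.28),20)],0)
```

```text
1.15 [ 0.48063013 -0.16884823  0.30185061] [322.02767635   0.         324.27263791]
[ 543    0   58   42 1444] [ 0.73952784 -0.05489659  0.09308001] ((0.7467501759529114, -0.05552578344941139), (0.027206404134631157, 0.049255505204200745), 54.29474639892578)
[397  76  14  36 410] [ 0.57694077 -0.09928546  0.09153119] ((0.5783354043960571, -0.0995904728770256), (0.035686083137989044, 0.010317872278392315), 80.9501953125)
[392 154  13  33 344] [ 0.56446152 -0.18132185  0.09139596] ((0.5655109286308289, -0.1827683448791504), (0.03552175313234329, 0.010212836787104607), 82.8756332397461)
[388 219  11  31 296] [ 0.55249377 -0.25986703  0.09128819] ((0.5534537434577942, -0.26221054792404175), (0.035131655633449554, 0.01020594872534275), 82.6617202758789)
[[[-0.0, -0.0, -0.049, 40.9, 4.1, 2.2, 0], [-0.0, -0.0, -0.049, 40.6, 6.1, 2.2, 0], [-0.0, -0.0, -0.049, 40.3, 8.1, 2.2, 0], [-0.0, -0.0, -0.049, 39.9, 10.1, 2.2, 0], [-0.0, -0.0, -0.049, 39.3, 12.0, 2.2, 0]]]
[[[-0.0, -0.0, -0.049, 38.7, 13.9, 2.2, 0], [-0.0, -0.0, -0.049, 38.0, 15.8, 2.2, 0], [-0.0, -0.0, -0.049, 37.1, 17.6, 2.1, 0], [-0.0, -0.0, -0.049, 36.2, 19.4, 2.2, 0], [-0.0, -0.0, -0.049, 35.2, 21.2, 2.1, 0]]]
```

View pics/w1.png

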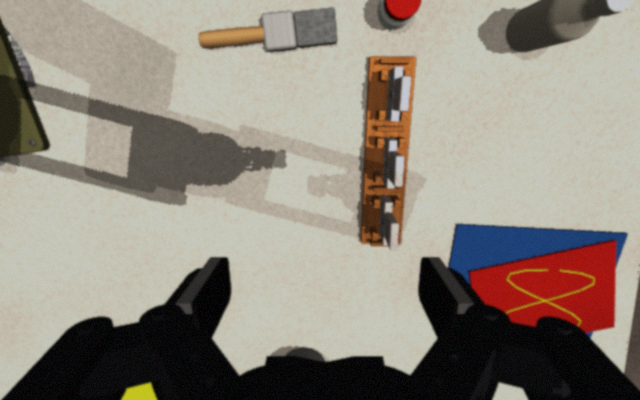

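The wrist view shows three leaves standing in the rack at pixels (400,94), (395,165) and (391,235), with tab tops 91 mm up. The jar is at (402,5). Next, the stand.

{"api": "play_rows", "payload": {
  "deltas": [
    [[0,0,-0.049,40.9,4.1,2.2,0],[0,0,-0.049,40.6,6.1,2.2,0],[0,0,-0.049,40.3,8.1,2.2,0],[0,0,-0.049,39.9,10.1,2.2,0],[0,0,-0.049,39.3,12.0,2.2,0]]
  ]
}}

```text
time: 1.7
position: [0.5306, 0.0301, 0.2903]
eef_rot: [-2.109, -2.328, 0.001]
force: [1.0, 0.3, -0.2]
opening: 1.0
grip_force: 0.0
```

{"api": "play_rows", "payload": {
  "deltas": [
    [[0,0,-0.049,38.7,13.9,2.2,0],[0,0,-0.049,38.0,15.8,2.2,0],[0,0,-0.049,37.1,17.6,2.1,0],[0,0,-0.049,36.2,19.4,2.2,0],[0,0,-0.049,35.2,21.2,2.1,0]]
  ]
}}

```text
time: 2.2
position: [0.5812, 0.2293, 0.2794]
eef_rot: [-1.809, -2.568, 0.001]
force: [0.5, -0.8, 0.6]
opening: 1.001
grip_force: 0.0
```

Run:
```python
from h import *
from bench import *
import pickle
s=observe(); f=grab_frame("wrist"); pickle.dump((s,f),open("w2.pkl","wb"))
cv2.imwrite("pics/w2.png",f["img"][:,:,::-1]); print(s["time"],s["position"])
P=cloud(f,wristT(f,s)); z=P[...,2]
m=((z>.088)&(z<.112)&(f["z_map"]>.15)).astype(np.uint8)
n,l,st,c=cv2.connectedComponentsWithStats(m)
for i in range(1,n):
    if st[i,4]>30:
        Q=P[l==i]; print(st[i],np.median(Q,0),cv2.minAreaRect(Q[:,:2].astype(np.float32)))
```

```text
2.2 [0.58115802 0.2292995  0.279363  ]
[ 429    0  211  152 7166] [0.68101976 0.35993044 0.10910701] ((0.751862645149231, 0.3524489998817444), (0.08814334124326706, 0.24745899438858032), 75.53812408447266)
[230 135  26  11 237] [0.49162754 0.23521113 0.09030327] ((0.48864316940307617, 0.23458635807037354), (0.027081239968538284, 0.010034264996647835), 19.223289489746094)
[273 135  26  11 227] [0.52936919 0.24956883 0.08963993] ((0.5309412479400635, 0.24962574243545532), (0.0265299454331398, 0.009981740266084671), 18.85890007019043)
[233 174  26  12 222] [0.50605142 0.19609309 0.09023741] ((0.5027011036872864, 0.19493010640144348), (0.027085943147540092, 0.010420752689242363), 20.105899810791016)
[275 174  25  12 202] [0.54292396 0.21049302 0.08927021] ((0.5452300310134888, 0.21034902334213257), (0.026375601068139076, 0.010020515881478786), 19.775318145751953)
[386 314  46  36 588] [0.73406081 0.09127681 0.10076041] ((0.737104058265686, 0.08025062829256058), (0.06341798603534698, 0.020988991484045982), 59.076534271240234)
[394 353  30  20 337] [0.76296196 0.03575739 0.09838818] ((0.762154757976532, 0.03808719664812088), (0.04399114474654198, 0.011229821480810642), 6.445268630981445)
```

View pics/w2.png

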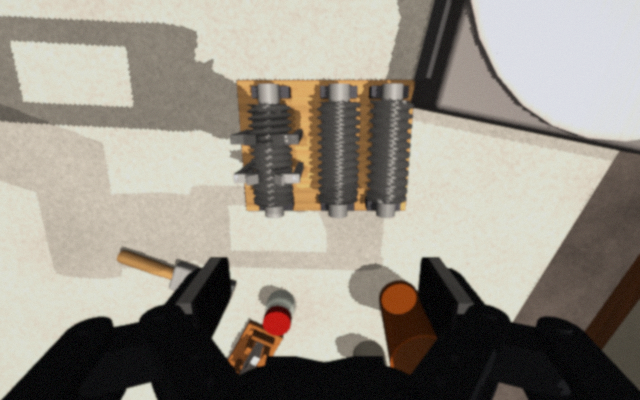

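The wrist view shows the front bed at about (270,150) under four guide arms, near (235,135), (290,135), (240,175) and (292,175). The two spares are at (338,150) and (388,150). I'll check the pitch and groove phase from the image.

```bash
cat >> h.py <<'E'
BED=np.array([.5169,.2224]); BY=19.7
def bedax():
    a=np.radians(BY); return np.array([np.cos(a),np.sin(a)]),np.array([-np.sin(a),np.cos(a)])
def profile(s,f,xs,ys,z=.072,c=BED):
    ex,ey=bedax(); T=np.linalg.inv(wristT(f,s)); g=cv2.cvtColor(f["img"],cv2.COLOR_RGB2GRAY).astype(np.float32)
    Y,X=np.meshgrid(ys,xs); W=np.concatenate([c+X[...,None]*ex+Y[...,None]*ey,np.full(X.shape+(1,),z)],-1)
    q=W@T[:3,:3].T+T[:3,3]; uv=q@f["K"].T; uv=uv[...,:2]/uv[...,2:]
    return cv2.remap(g,uv[...,0].astype(np.float32),uv[...,1].astype(np.float32),cv2.INTER_CUBIC)
def pitchfit(ys,p):
    out=[]
    for d in (8,9.5,11):
        w=2*np.pi/d*ys*1000; A=np.stack([np.cos(w),np.sin(w),np.ones_like(w),ys*1e3,(ys*1e3)**2],1)
        k,*_=np.linalg.lstsq(A,p,rcond=None); r=p-A@k
        out.append((d,round(float(np.hypot(*k[:2])),1),round(float(np.std(r)),1),round(float(np.arctan2(-k[1],-k[0])/2/np.pi*d),2)))
    return out # pitch, amplitude, residual, dark(groove) position mm
E
python3 - <<'E'
from h import *
import pickle
s,f=pickle.load(open("w2.pkl","rb"))
ys=np.arange(-.013,.0131,.0005)
for x in(-.004,0,.004): print(x,pitchfit(ys,profile(s,f,[x],ys)[0]))
ex,ey=bedax(); yl=np.arange(-.045,.0451,.0005)
for dx in(.08,.14): print("spare",dx,pitchfit(yl,profile(s,f,[0],yl,c=BED+dx*ex)[0]))
im=profile(s,f,np.arange(-.03,.03,.0004),np.arange(-.07,.07,.0004)); cv2.imwrite("pics/rect.png",cv2.resize(im,None,fx=2,fy=2))
E
```

```text
-0.004 [(8, 6.4, 1.7, 2.65), (9.5, 4.1, 3.8, 3.42), (11, 1.2, 4.7, 3.8)]
0 [(8, 23.2, 2.9, 3.15), (9.5, 16.2, 11.8, 3.78), (11, 5.6, 15.8, 4.25)]
0.004 [(8, 15.0, 3.1, 3.81), (9.5, 11.0, 7.8, 4.65), (11, 3.1, 10.6, -5.35)]
spare 0.08 [(8, 1.3, 8.9, 3.28), (9.5, 6.5, 7.7, 0.03), (11, 2.0, 8.9, -4.09)]
spare 0.14 [(8, 0.1, 11.8, -1.08), (9.5, 2.8, 11.7, -2.94), (11, 10.0, 9.5, 1.24)][ WARN:0@0.185] global loadsave.cpp:1063 imwrite_ Unsupported depth image for selected encoder is fallbacked to CV_8U.
```

View pics/rect.png

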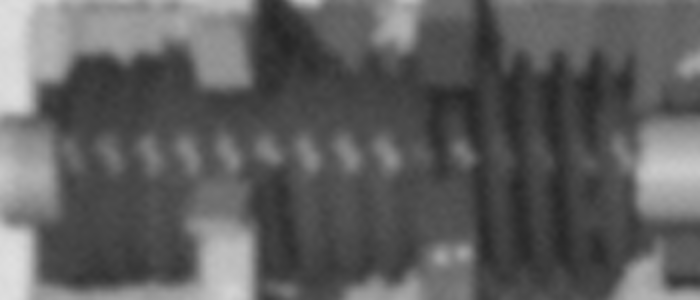

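The rectified strip shows highlights about 39 px apart at 5 px/mm, so the front thread has an 8 mm pitch. The spares fit 9.5 and 11 mm. I can't see which leaf is which, so I'll feel with them. First, the nearest leaf.

Run:
```python
from h import *
from bench import *
s=observe()
plan(s,[((.578,-.0995,.20),-8.5),((.578,-.0995,.12),-8.5)],0.4)
```

```text
[[[0.0, -0.001, 0.062, -39.3, -14.9, 9.6, 0.4], [0.0, -0.001, 0.062, -40.1, -12.5, 9.6, 0.4], [0.0, -0.001, 0.062, -40.8, -9.9, 9.6, 0.4], [0.0, -0.001, 0.062, -41.3, -7.4, 9.7, 0.4], [0.0, -0.001, 0.062, -41.7, -4.8, 9.7, 0.4]]]
[[[0.0, -0.001, 0.062, -41.9, -2.2, 9.8, 0.4], [0.0, -0.001, 0.062, -41.9, 0.3, 9.8, 0.4], [0.0, -0.001, 0.062, -41.9, 3.0, 9.9, 0.4], [0.001, 0.001, 0.001, 0.1, -0.1, 40.0, 0.4], [0.001, 0.001, 0.001, 0.0, -0.0, 40.0, 0.4]]]
```

{"api": "play_rows", "payload": {
  "deltas": [
    [[0,-0.001,0.062,-39.3,-14.9,9.6,0.4],[0,-0.001,0.062,-40.1,-12.5,9.6,0.4],[0,0,0.062,-40.8,-9.9,9.6,0.4],[0,0,0.062,-41.3,-7.4,9.7,0.4],[0,0,0.062,-41.7,-4.8,9.7,0.4]]
  ]
}}

```text
time: 2.75
position: [0.5762, 0.0162, 0.2313]
eef_rot: [2.188, 2.253, -0.002]
force: [-0.2, -0.2, 0.2]
opening: 0.597
grip_force: 0.0
```

{"api": "play_rows", "payload": {
  "deltas": [
    [[0,0,0.062,-41.9,-2.2,9.8,0.4],[0,0,0.062,-41.9,0.3,9.8,0.4],[0,0,0.062,-41.9,3.0,9.9,0.4],[0,0,0,0,0,40,0.4],[0,0,0,0,0,40,0.4]]
  ]
}}

```text
time: 3.25
position: [0.5749, -0.1107, 0.1226]
eef_rot: [2.386, 2.036, 0.002]
force: [0.3, -0.4, 0.2]
opening: 0.595
grip_force: 0.0
```

Run:
```python
from h import *
from bench import *
s=observe(); f=grab_frame("wrist"); print(s["time"],s["position"],R.from_rotvec(s["eef_rot"]).as_matrix().round(3).tolist())
cv2.imwrite("pics/w3.png",f["img"][:,:,::-1])
P=cloud(f,wristT(f,s)); z=P[...,2]
m=((z>.080)&(z<.098)&(f["z_map"]>.1)).astype(np.uint8)
n,l,st,c=cv2.connectedComponentsWithStats(m)
for i in range(1,n):
    if st[i,4]>60:
        Q=P[l==i]; print(st[i],np.median(Q,0),cv2.minAreaRect(Q[:,:2].astype(np.float32)))
plan(s,[((.578,-.0995,.0785),-8.5)],.4)
```

```text
3.25 [ 0.57489229 -0.11069468  0.12260202] [[0.157, 0.988, 0.004], [0.988, -0.157, -0.003], [-0.002, 0.004, -1.0]]
[ 574   16   66  100 4043] [ 0.73751164 -0.04457176  0.09033634] ((0.7442589998245239, -0.047072626650333405), (0.030152179300785065, 0.05115428939461708), 4.910971164703369)
[318 178  17  60 985] [ 0.5790085  -0.09715892  0.09171268] ((0.5788320302963257, -0.0992649719119072), (0.035889726132154465, 0.009831544943153858), 80.82237243652344)
[319 296  15  55 772] [ 0.56640205 -0.1775635   0.09162531] ((0.5657390356063843, -0.18274635076522827), (0.037452712655067444, 0.00968432892113924), 81.04403686523438)
[[[0.002, 0.001, -0.005, 5.8, 0.6, 22.0, 0.4], [0.002, 0.001, -0.005, 5.8, 0.6, 22.1, 0.4]]]
```

View pics/w3.png

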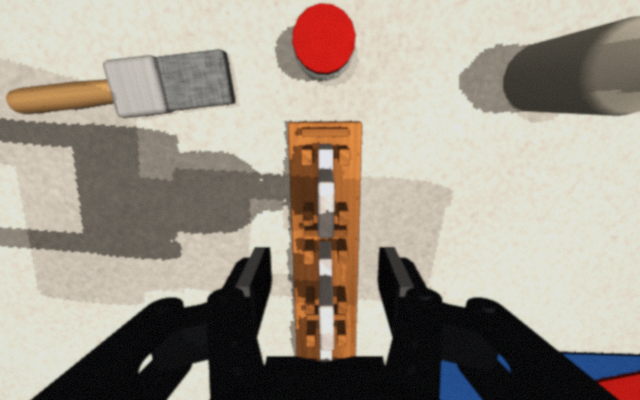

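The wrist view shows the near leaf between the fingers at (325,205), with its neighbours at (325,320). The brush and jar are clear.

{"api": "play_rows", "payload": {
  "deltas": [
    [[0,0,0,11.9,2.1,4,0.4],[0,0,0,0,0,20,0.4],[0,0,0,0,0,20,0.4],[0,0,0,0,0,0,0.6],[0,0,0,0,0,0,1]]
  ]
}}

```text
time: 3.8
position: [0.5793, -0.0961, 0.0802]
eef_rot: [2.382, 2.043, 0.001]
force: [-0.1, 0.1, 0.2]
opening: 0.265
grip_force: 0.0
```

{"api": "play_rows", "payload": {
  "deltas": [
    [[0,0,0,0,0,0,1],[0,0,0,0,0,0,1],[0,0,0,0,0,0,1]]
  ]
}}

```text
time: 4.1
position: [0.5798, -0.0968, 0.0808]
eef_rot: [2.382, 2.041, 0.003]
force: [0.0, 1.2, 6.8]
opening: 0.075
grip_force: 59.2
```

Run:
```python
from h import *
from bench import *
s=observe(); print(s["force"])
ex,ey=bedax(); t=BED+.0026*ey; print(t)
p=s["position"]
plan(s,[((p[0],p[1],.19),-8.5),((*t,.22),19.7),((*t,.18),19.7)],1,step=40,turn=5)
```

```text
[0.00716979 1.18705191 6.80334333]
[0.51602355 0.22484782]
[[[0.002, 0.001, -0.002, -0.1, 0.2, -36.4, 1], [0.002, 0.001, -0.002, -0.0, 0.1, -36.4, 1], [0.002, 0.001, -0.002, 0.0, 0.0, -36.4, 1], [-0.0, -0.0, -0.055, 34.3, -12.3, -3.3, 1], [-0.0, -0.0, -0.055, 34.9, -10.4, -3.3, 1]]]
[[[-0.0, -0.0, -0.055, 35.5, -8.4, -3.3, 1], [-0.0, -0.0, -0.055, 35.9, -6.5, -3.3, 1], [-0.0, -0.0, -0.055, 36.1, -4.5, -3.3, 1], [-0.0, -0.0, -0.055, 36.4, -2.5, -3.2, 1], [-0.0, -0.0, -0.055, 36.4, -0.5, -3.3, 1]]]
[[[-0.0, -0.0, -0.055, 36.4, 1.5, -3.2, 1], [-0.0, -0.0, -0.055, 36.3, 3.5, -3.3, 1], [-0.0, -0.001, 0.002, -0.0, -0.0, 20.0, 1], [-0.0, -0.001, 0.002, -0.1, -0.0, 20.0, 1]]]
```

{"api": "play_rows", "payload": {
  "deltas": [
    [[0.002,0,-0.002,0,0,-36,1],[0.002,0,-0.002,0,0,-36,1],[0,0,0,0,0,-37,1],[0,0,-0.055,34.3,-12.3,-3.3,1],[0,0,-0.055,34.9,-10.4,-3.3,1]]
  ]
}}

```text
time: 4.6
position: [0.5653, -0.0254, 0.1965]
eef_rot: [2.265, 2.175, -0.001]
force: [-0.1, 1.8, -1.1]
opening: 0.075
grip_force: 58.7
```

{"api": "play_rows", "payload": {
  "deltas": [
    [[0,0,-0.055,35.5,-8.4,-3.3,1],[0,0,-0.055,35.9,-6.5,-3.3,1],[0,0,-0.055,36.1,-4.5,-3.3,1],[0,0,-0.055,36.4,-2.5,-3.2,1],[0,0,-0.055,36.4,-0.5,-3.3,1]]
  ]
}}

```text
time: 5.1
position: [0.5286, 0.155, 0.2111]
eef_rot: [-1.942, -2.467, 0.005]
force: [1.1, 0.4, -1.4]
opening: 0.073
grip_force: 58.7
```

{"api": "play_rows", "payload": {
  "deltas": [
    [[0,0,-0.055,36.4,1.5,-3.2,1],[0,0,-0.055,36.3,3.5,-3.3,1],[0,0,0,0,0,0,1],[0,0,0,0,0,0,1]]
  ]
}}

```text
time: 5.5
position: [0.5148, 0.2259, 0.2173]
eef_rot: [-1.804, -2.57, 0.005]
force: [0.4, -0.3, -0.7]
opening: 0.076
grip_force: 58.7
```

Run:
```python
from h import *
from bench import *
import pickle
s=observe(); f=grab_frame("wrist"); pickle.dump((s,f),open("w4.pkl","wb")); print(s["time"],s["position"],s["force"],s["torque"])
cv2.imwrite("pics/w4.png",f["img"][:,:,::-1])
P=cloud(f,wristT(f,s)); z=P[...,2]
m=((z>.088)&(z<.112)&(f["z_map"]>.12)).astype(np.uint8)
n,l,st,c=cv2.connectedComponentsWithStats(m)
for i in range(1,n):
    if st[i,4]>60:
        Q=P[l==i]; print(st[i],np.median(Q,0),cv2.minAreaRect(Q[:,:2].astype(np.float32)))
ex,ey=bedax(); t=BED+.0026*ey
plan(s,[((*t,.18),19.7)],1)
```

```text
5.5 [0.51478014 0.22587936 0.21725915] [ 0.3798252  -0.2770436  -0.72836323] [-0.04494379 -0.00853732  0.00730056]
[  525     0   115   158 10457] [0.66805667 0.36723101 0.10901399] ((0.6799057722091675, 0.35930949449539185), (0.07039622962474823, 0.14390824735164642), 53.059410095214844)
[285 164  30  14 314] [0.49079598 0.23492004 0.08993904] ((0.4884278178215027, 0.23444518446922302), (0.02597978338599205, 0.01001782901585102), 19.9757137298584)
[336 164  30  14 318] [0.52822781 0.24955997 0.08995516] ((0.530905544757843, 0.2497180700302124), (0.025837020948529243, 0.01052145380526781), 20.306316375732422)
[286 209  29  15 285] [0.50498423 0.19587328 0.08962254] ((0.5022739171981812, 0.19484739005565643), (0.026016511023044586, 0.010527198202908039), 19.1463565826416)
[335 209  30  15 309] [0.54213923 0.21014001 0.08954985] ((0.5451249480247498, 0.2103125900030136), (0.026693835854530334, 0.010713037103414536), 19.858705520629883)
[[[-0.004, 0.001, 0.003, -1.4, 1.0, 37.3, 1]]]
```

View pics/w4.png

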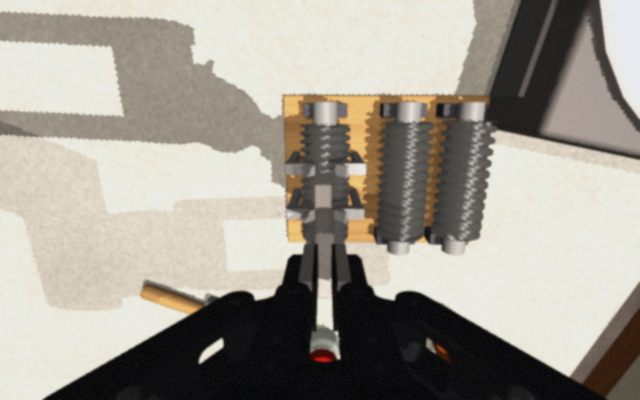

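The wrist view shows the leaf held over the slot between the arms, with the arm pairs at (300/350,170) and (300/350,215). The bed centre is confirmed. Lowering in.

{"api": "play_rows", "payload": {
  "deltas": [
    [[-0.004,0,0.003,-1.4,1.0,20,1],[0,0,0,0,0,20,1],[0,0,0,0,0,15,1],[0,0,0,0,0,12,1],[0,0,0,0,0,0,1]]
  ]
}}

```text
time: 6.05
position: [0.5154, 0.2227, 0.1482]
eef_rot: [-1.812, -2.564, 0.005]
force: [-0.7, -0.2, -1.4]
opening: 0.074
grip_force: 58.7
```

{"api": "play_rows", "payload": {
  "deltas": [
    [[0,0,0,0,0,3,1],[0,0,0,0,0,0,1]]
  ]
}}

```text
time: 6.25
position: [0.5171, 0.2241, 0.1475]
eef_rot: [1.811, 2.566, 0.002]
force: [0.1, -0.7, -0.5]
opening: 0.073
grip_force: 58.7
```

{"api": "play_rows", "payload": {
  "deltas": [
    [[0,0,0,0,0,2,1],[0,0,0,0,0,0,1]]
  ]
}}

```text
time: 6.45
position: [0.5168, 0.2244, 0.1453]
eef_rot: [1.811, 2.567, 0.001]
force: [0.6, -0.7, -1.6]
opening: 0.074
grip_force: 58.7
```

{"api": "play_rows", "payload": {
  "deltas": [
    [[0,0,0,0,0,2.5,1],[0,0,0,0,0,0,1]]
  ]
}}

```text
time: 6.65
position: [0.5164, 0.2243, 0.1424]
eef_rot: [1.811, 2.567, 0.0]
force: [-0.9, -0.5, -1.0]
opening: 0.076
grip_force: 58.7
```

{"api": "play_rows", "payload": {
  "deltas": [
    [[0,0,0,0,0,1,1],[0,0,0,0,0,0,1]]
  ]
}}

```text
time: 6.85
position: [0.5164, 0.2243, 0.1414]
eef_rot: [1.811, 2.567, 0.0]
force: [0.3, 0.6, -1.5]
opening: 0.073
grip_force: 58.7
```

{"api": "play_rows", "payload": {
  "deltas": [
    [[0,0,0,0,0,1,1],[0,0,0,0,0,0,1]]
  ]
}}

```text
time: 7.05
position: [0.5169, 0.2245, 0.1409]
eef_rot: [1.811, 2.566, 0.002]
force: [-0.5, 0.2, 1.3]
opening: 0.074
grip_force: 59.1
```

{"api": "play_rows", "payload": {
  "deltas": [
    [[0,0,0,0,0,0.5,1],[0,0,0,0,0,0,1]]
  ]
}}

```text
time: 7.25
position: [0.5172, 0.2246, 0.1407]
eef_rot: [1.81, 2.566, 0.003]
force: [-1.1, 0.2, 4.3]
opening: 0.072
grip_force: 59.8
```

{"api": "play_rows", "payload": {
  "deltas": [
    [[0,0,0,1,0,0,1],[0,0,0,0,0,0,1]]
  ]
}}

```text
time: 7.45
position: [0.5169, 0.2252, 0.1407]
eef_rot: [1.81, 2.566, 0.002]
force: [0.5, -1.2, 5.3]
opening: 0.074
grip_force: 59.9
```

{"api": "play_rows", "payload": {
  "deltas": [
    [[0,0,0,1,0,0,1],[0,0,0,0,0,0,1]]
  ]
}}

```text
time: 7.65
position: [0.5168, 0.2259, 0.1407]
eef_rot: [1.809, 2.565, 0.001]
force: [1.3, -1.6, 5.3]
opening: 0.072
grip_force: 59.9
```

{"api": "play_rows", "payload": {
  "deltas": [
    [[0,0,0,1,0,0,1],[0,0,0,0,0,0,1]]
  ]
}}

```text
time: 7.85
position: [0.5165, 0.2267, 0.1408]
eef_rot: [1.809, 2.565, 0.001]
force: [0.6, -1.4, 6.3]
opening: 0.073
grip_force: 60.0
```

{"api": "play_rows", "payload": {
  "deltas": [
    [[0,0,0,1,0,0,1],[0,0,0,0,0,0,1]]
  ]
}}

```text
time: 8.05
position: [0.5164, 0.2275, 0.1409]
eef_rot: [1.809, 2.565, 0.001]
force: [0.7, -3.0, 6.6]
opening: 0.075
grip_force: 60.0
```

{"api": "play_rows", "payload": {
  "deltas": [
    [[0,0,0,1,0,0,1],[0,0,0,0,0,0,1]]
  ]
}}

```text
time: 8.25
position: [0.5161, 0.2283, 0.141]
eef_rot: [1.809, 2.565, 0.001]
force: [1.0, -3.2, 5.9]
opening: 0.079
grip_force: 59.9
```

{"api": "play_rows", "payload": {
  "deltas": [
    [[0,0,0,1,0,0,1],[0,0,0,0,0,0,1]]
  ]
}}

```text
time: 8.45
position: [0.516, 0.2291, 0.1411]
eef_rot: [1.808, 2.564, 0.001]
force: [0.8, -3.0, 7.3]
opening: 0.072
grip_force: 59.9
```

{"api": "play_rows", "payload": {
  "deltas": [
    [[0,0,0,1,0,0,1],[0,0,0,0,0,0,1]]
  ]
}}

```text
time: 8.65
position: [0.5152, 0.2304, 0.1407]
eef_rot: [1.809, 2.565, 0.001]
force: [1.0, -2.4, 6.8]
opening: 0.077
grip_force: 59.9
```

{"api": "play_rows", "payload": {
  "deltas": [
    [[0,0,0,1,0,0,1],[0,0,0,0,0,0,1]]
  ]
}}

```text
time: 8.85
position: [0.515, 0.2312, 0.1408]
eef_rot: [1.809, 2.565, 0.001]
force: [1.8, -1.8, 6.5]
opening: 0.073
grip_force: 59.8
```

{"api": "play_rows", "payload": {
  "deltas": [
    [[0,0,0,1,0,0,1],[0,0,0,0,0,0,1]]
  ]
}}

```text
time: 9.05
position: [0.5148, 0.232, 0.1409]
eef_rot: [1.808, 2.565, 0.001]
force: [2.0, -3.5, 6.8]
opening: 0.07
grip_force: 59.8
```

No drop over nearly a full pitch under a light press, so this leaf does not mesh. I'll put it back.

Run:
```python
from h import *
from bench import *
s=observe(); p=s["position"]
plan(s,[((p[0],p[1],.225),19.7),((.5796,-.0970,.20),-8.5)],1,step=40,turn=5)
```

```text
[[[0.001, 0.001, -0.0, -0.1, 0.1, -28.0, 1], [0.001, 0.001, -0.0, -0.0, 0.0, -28.1, 1], [0.001, 0.001, -0.0, -0.0, 0.0, -28.0, 1], [-0.0, -0.0, 0.055, -36.9, -5.5, 2.8, 1], [-0.0, -0.0, 0.055, -37.1, -3.5, 2.7, 1]]]
[[[-0.0, -0.0, 0.055, -37.2, -1.4, 2.8, 1], [-0.0, -0.0, 0.055, -37.3, 0.6, 2.7, 1], [-0.0, -0.0, 0.055, -37.2, 2.7, 2.8, 1], [-0.0, -0.0, 0.055, -36.9, 4.7, 2.7, 1], [-0.0, -0.0, 0.055, -36.6, 6.8, 2.8, 1]]]
[[[-0.0, -0.0, 0.055, -36.2, 8.8, 2.7, 1], [-0.0, -0.0, 0.055, -35.7, 10.7, 2.8, 1]]]
```

{"api": "play_rows", "payload": {
  "deltas": [
    [[0.001,0.001,0,0,0,-28,1],[0.001,0.001,0,0,0,-28,1],[0.001,0.001,0,0,0,-28,1],[0,0,0.055,-36.9,-5.5,2.8,1],[0,0,0.055,-37.1,-3.5,2.7,1]]
  ]
}}

```text
time: 9.55
position: [0.5282, 0.1598, 0.2188]
eef_rot: [-1.947, -2.462, -0.001]
force: [0.5, -0.2, -1.2]
opening: 0.075
grip_force: 58.8
```

{"api": "play_rows", "payload": {
  "deltas": [
    [[0,0,0.055,-37.2,-1.4,2.8,1],[0,0,0.055,-37.3,0.6,2.7,1],[0,0,0.055,-37.2,2.7,2.8,1],[0,0,0.055,-36.9,4.7,2.7,1],[0,0,0.055,-36.6,6.8,2.8,1]]
  ]
}}

```text
time: 10.05
position: [0.5632, -0.0244, 0.203]
eef_rot: [-2.267, -2.167, 0.004]
force: [-0.3, 0.8, -1.3]
opening: 0.076
grip_force: 58.8
```

{"api": "play_rows", "payload": {
  "deltas": [
    [[0,0,0.055,-36.2,8.8,2.7,1],[0,0,0.055,-35.7,10.7,2.8,1],[0,0,0,0,0,20,1],[0,0,0,0,0,20,1],[0,0,0,0,0,0,1]]
  ]
}}

```text
time: 10.55
position: [0.5749, -0.0959, 0.1546]
eef_rot: [-2.378, -2.037, 0.01]
force: [-0.2, 0.9, -1.2]
opening: 0.076
grip_force: 58.8
```

Run:
```python
from h import *
from bench import *
s=observe(); print(s["position"],s["force"])
plan(s,[((.5796,-.0970,.120),-8.5),((.5796,-.0970,.083),-8.5)],1,step=25,turn=5)
```

```text
[ 0.57490647 -0.0959077   0.15459814] [-0.24569834  0.91236339 -1.22003467]
[[[-0.006, -0.001, -0.003, -0.2, 2.6, 17.3, 1], [-0.006, -0.001, -0.003, -0.2, 2.5, 17.3, 1], [-0.0, -0.0, 0.0, -0.0, 0.0, 18.5, 1], [-0.0, -0.0, 0.0, -0.0, 0.0, 18.5, 1]]]
```

{"api": "play_rows", "payload": {
  "deltas": [
    [[-0.006,-0.001,-0.003,0,2.6,17,1],[-0.006,-0.001,-0.003,0,2.5,17,1],[0,0,0,0,0,0,1],[0,0,0,0,0,18,1],[0,0,0,0,0,0,1]]
  ]
}}

```text
time: 11.05
position: [0.5833, -0.0966, 0.1066]
eef_rot: [2.373, 2.049, 0.007]
force: [-0.7, 1.2, -1.3]
opening: 0.072
grip_force: 59.1
```

{"api": "play_rows", "payload": {
  "deltas": [
    [[0,0,0,0,0,10,1],[0,0,0,0,0,7,1],[0,0,0,0,0,0,1]]
  ]
}}

```text
time: 11.35
position: [0.5823, -0.0967, 0.0883]
eef_rot: [2.375, 2.049, 0.005]
force: [-0.9, -0.0, -1.6]
opening: 0.079
grip_force: 58.8
```

{"api": "play_rows", "payload": {
  "deltas": [
    [[0,0,0,0,-2.3,3,1],[0,0,0,0,0,3,1],[0,0,0,0,0,0.5,1],[0,0,0,0,0,0,1]]
  ]
}}

```text
time: 11.75
position: [0.5811, -0.0967, 0.0828]
eef_rot: [2.374, 2.048, 0.008]
force: [0.4, -1.3, -1.3]
opening: 0.072
grip_force: 58.8
```

{"api": "play_rows", "payload": {
  "deltas": [
    [[0,0,0,0,0,1.5,1],[0,0,0,0,0,0,0.4],[0,0,0,0,0,0,0.4],[0,0,0,0,0,-20,0.4],[0,0,0,0,0,-25,0.4]]
  ]
}}

```text
time: 12.25
position: [0.5797, -0.0963, 0.1257]
eef_rot: [2.375, 2.05, 0.005]
force: [0.2, -0.1, 0.1]
opening: 0.602
grip_force: 0.0
```

{"api": "play_rows", "payload": {
  "deltas": [
    [[0,0,0,-35,0,0,0.4],[0,0,0,-35,0,0,0.4],[0,0,0,0,0,0,0.4],[0,0,0,0,0,0,0.4]]
  ]
}}

```text
time: 12.65
position: [0.5705, -0.1664, 0.1266]
eef_rot: [2.376, 2.046, 0.008]
force: [-0.6, 0.5, -0.2]
opening: 0.6
grip_force: 0.0
```

Run:
```python
from h import *
from bench import *
s=observe(); f=grab_frame("wrist"); print(s["time"],s["position"])
P=cloud(f,wristT(f,s)); z=P[...,2]
m=((z>.078)&(z<.1)&(f["z_map"]>.1)).astype(np.uint8)
n,l,st,c=cv2.connectedComponentsWithStats(m)
for i in range(1,n):
    if st[i,4]>60:
        Q=P[l==i]; print(st[i],np.median(Q,0),cv2.minAreaRect(Q[:,:2].astype(np.float32)))
plan(s,[((.5660,-.1827,.080),-8.5)],.4,step=22)
```

```text
12.65 [ 0.57046915 -0.16643599  0.12656491]
[592   0  48  16 585] [ 0.7447045  -0.06820607  0.08469747] ((0.7458903789520264, -0.06844968348741531), (0.004732108674943447, 0.024220632389187813), 70.50296020507812)
[ 314   81   18   66 1160] [ 0.58075132 -0.09914308  0.09187883] ((0.5805441737174988, -0.0998726412653923), (0.03552134335041046, 0.00979443546384573), 81.85149383544922)
[311 218  17  59 882] [ 0.56623635 -0.17951286  0.09171535] ((0.56583571434021, -0.18268069624900818), (0.036050450056791306, 0.009941140189766884), 82.48047637939453)
[312 321  15  41 541] [ 0.55513536 -0.2514536   0.09134652] ((0.5543643832206726, -0.25655385851860046), (0.02587028220295906, 0.010042131878435612), 81.90056610107422)
[[[0.003, 0.0, -0.0, -5.6, -0.8, 15.5, 0.4], [0.003, 0.0, -0.0, -5.6, -0.8, 15.5, 0.4], [0.003, 0.0, -0.0, -5.5, -0.7, 15.6, 0.4]]]
```

Leaf 1 is back and upright, with its top at 91.9 mm. Now the middle leaf.

{"api": "play_rows", "payload": {
  "deltas": [
    [[0.003,0,0,-8,-0.8,5,0.4],[0.003,0,0,-8.7,-1.5,20,0.4],[0.003,0,0,0,0,21,0.4],[0,0,0,0,0,0,0.6],[0,0,0,0,0,0,1]]
  ]
}}

```text
time: 13.2
position: [0.5657, -0.1814, 0.0799]
eef_rot: [-2.377, -2.052, 0.003]
force: [0.1, -0.2, 0.3]
opening: 0.267
grip_force: 0.0
```

{"api": "play_rows", "payload": {
  "deltas": [
    [[0,0,0,0,0,0,1],[0,0,0,0,0,0,1],[0,0,0,0,0,0,1]]
  ]
}}

```text
time: 13.5
position: [0.5665, -0.1821, 0.0812]
eef_rot: [2.377, 2.052, -0.001]
force: [-0.2, -0.2, 0.2]
opening: 0.071
grip_force: 58.9
```

Run:
```python
from h import *
from bench import *
s=observe(); p=s["position"]; print(p)
a=np.radians(81.5); off=(p[:2]-[.5658,-.1827])@[np.cos(a),np.sin(a)]; print("tcp-leaf y",off)
ex,ey=bedax(); t=BED+off*ey; print(t)
plan(s,[((p[0],p[1],.19),-8.5),((*t,.22),19.7)],1,step=38,turn=5)
```

```text
[ 0.56652614 -0.18211025  0.08119939]
tcp-leaf y 0.0006905995548326476
[0.5166672  0.22305018]
[[[0.0, 0.0, 0.001, -0.0, 0.0, -36.3, 1], [0.0, 0.0, 0.001, -0.1, 0.0, -36.3, 1], [0.0, 0.0, 0.001, -0.0, 0.1, -36.2, 1], [0.0, 0.0, -0.045, 35.7, -10.0, -2.8, 1], [0.0, 0.0, -0.045, 36.2, -8.4, -2.8, 1]]]
[[[0.0, 0.0, -0.045, 36.5, -6.7, -2.8, 1], [0.0, 0.0, -0.045, 36.8, -5.1, -2.8, 1], [0.0, 0.0, -0.045, 36.9, -3.4, -2.8, 1], [0.0, 0.0, -0.045, 37.1, -1.7, -2.7, 1], [0.0, 0.0, -0.045, 37.1, -0.1, -2.8, 1]]]
[[[0.0, 0.0, -0.045, 37.1, 1.6, -2.7, 1], [0.0, 0.0, -0.045, 36.9, 3.3, -2.8, 1], [0.0, 0.0, -0.045, 36.8, 4.9, -2.7, 1], [0.0, 0.0, -0.045, 36.5, 6.5, -2.8, 1]]]
```

{"api": "play_rows", "payload": {
  "deltas": [
    [[0,0,0.001,0,0,-36,1],[0,0,0.001,0,0,-36,1],[0,0,0.001,0,0,-37,1],[0,0,-0.045,35.7,-10,-2.8,1],[0,0,-0.045,36.2,-8.4,-2.8,1]]
  ]
}}

```text
time: 14.0
position: [0.5582, -0.1087, 0.1973]
eef_rot: [2.285, 2.15, 0.002]
force: [0.6, 0.3, -0.9]
opening: 0.069
grip_force: 58.8
```

{"api": "play_rows", "payload": {
  "deltas": [
    [[0,0,-0.045,36.5,-6.7,-2.8,1],[0,0,-0.045,36.8,-5.1,-2.8,1],[0,0,-0.045,36.9,-3.4,-2.8,1],[0,0,-0.045,37.1,-1.7,-2.7,1],[0,0,-0.045,37.1,-0.1,-2.8,1]]
  ]
}}

```text
time: 14.5
position: [0.534, 0.0773, 0.2094]
eef_rot: [2.028, 2.398, -0.001]
force: [0.5, 0.4, -1.5]
opening: 0.071
grip_force: 58.8
```

{"api": "play_rows", "payload": {
  "deltas": [
    [[0,0,-0.045,37.1,1.6,-2.7,1],[0,0,-0.045,36.9,3.3,-2.8,1],[0,0,-0.045,36.8,4.9,-2.7,1],[0,0,-0.045,36.5,6.5,-2.8,1],[0,0,0,0,0,0,1]]
  ]
}}

```text
time: 15.0
position: [0.5159, 0.2277, 0.2206]
eef_rot: [-1.8, -2.574, -0.004]
force: [0.1, -0.1, -0.9]
opening: 0.07
grip_force: 58.8
```

{"api": "play_rows", "payload": {
  "deltas": [
    [[0,0,0,0,0,0,1],[0,0,0,0,0,0,1]]
  ]
}}

```text
time: 15.2
position: [0.5162, 0.2224, 0.2197]
eef_rot: [1.808, 2.569, -0.003]
force: [-0.2, -0.7, -1.9]
opening: 0.066
grip_force: 58.8
```

Run:
```python
from h import *
from bench import *
s=observe(); p=s["position"]; print(p,s["force"])
ex,ey=bedax(); t=BED+.0007*ey
plan(s,[((*t,.185),19.7)],1)
```

```text
[0.51618087 0.22237474 0.21969499] [-0.18873959 -0.67177993 -1.87151657]
[[[-0.001, 0.001, 0.001, 0.5, 0.7, 34.7, 1]]]
```

{"api": "play_rows", "payload": {
  "deltas": [
    [[0,0,0,0.5,0.7,20,1],[0,0,0,0,0,20,1],[0,0,0,0,0,18,1],[0,0,0,0,0,15,1],[0,0,0,0,0,0,1]]
  ]
}}

```text
time: 15.7
position: [0.5152, 0.2216, 0.1445]
eef_rot: [-1.808, -2.565, 0.009]
force: [-0.6, 0.8, -1.2]
opening: 0.07
grip_force: 58.8
```

{"api": "play_rows", "payload": {
  "deltas": [
    [[0,0,0,0,0,2,1],[0,0,0,0,0,2,1],[0,0,0,0,0,0,1],[0,0,0,0,0,0,1]]
  ]
}}

```text
time: 16.1
position: [0.5172, 0.2238, 0.1434]
eef_rot: [1.807, 2.569, 0.0]
force: [0.2, 0.3, -0.9]
opening: 0.073
grip_force: 58.8
```

{"api": "play_rows", "payload": {
  "deltas": [
    [[0,0,0,0,0,1.2,1],[0,0,0,0,0,0,1],[0,0,0,0,0,0,1]]
  ]
}}

```text
time: 16.4
position: [0.5168, 0.2239, 0.1416]
eef_rot: [-1.807, -2.57, 0.001]
force: [-0.2, -0.2, -1.5]
opening: 0.07
grip_force: 58.8
```

{"api": "play_rows", "payload": {
  "deltas": [
    [[0,0,0,0,0,0.7,1],[0,0,0,0,0,0,1]]
  ]
}}

```text
time: 16.6
position: [0.5171, 0.224, 0.1411]
eef_rot: [1.807, 2.57, -0.0]
force: [-0.6, -0.4, 1.3]
opening: 0.075
grip_force: 59.3
```

Contact again. Press a little and feel along +y.

{"api": "play_rows", "payload": {
  "deltas": [
    [[0,0,0,0,0,0.5,1],[0,0,0,1,0,0,1]]
  ]
}}

```text
time: 16.8
position: [0.517, 0.2249, 0.1409]
eef_rot: [1.807, 2.569, 0.0]
force: [-0.0, 0.1, 3.5]
opening: 0.07
grip_force: 59.8
```

{"api": "play_rows", "payload": {
  "deltas": [
    [[0,0,0,1,0,0,1],[0,0,0,0,0,0,1]]
  ]
}}

```text
time: 17.0
position: [0.5166, 0.2258, 0.1408]
eef_rot: [1.807, 2.569, -0.0]
force: [-0.7, 0.5, 5.2]
opening: 0.072
grip_force: 60.1
```

{"api": "play_rows", "payload": {
  "deltas": [
    [[0,0,0,1,0,0,1],[0,0,0,0,0,0,1]]
  ]
}}

```text
time: 17.2
position: [0.5162, 0.2266, 0.1407]
eef_rot: [1.806, 2.569, -0.001]
force: [0.4, -1.5, 5.4]
opening: 0.068
grip_force: 60.0
```

{"api": "play_rows", "payload": {
  "deltas": [
    [[0,0,0,1,0,0,1],[0,0,0,0,0,0,1]]
  ]
}}

```text
time: 17.4
position: [0.516, 0.2272, 0.1407]
eef_rot: [1.806, 2.569, -0.001]
force: [1.2, -1.9, 5.7]
opening: 0.071
grip_force: 59.9
```

{"api": "play_rows", "payload": {
  "deltas": [
    [[0,0,0,1,0,0,1],[0,0,0,0,0,0,1]]
  ]
}}

```text
time: 17.6
position: [0.5158, 0.2279, 0.1407]
eef_rot: [1.806, 2.569, -0.002]
force: [0.5, -2.7, 5.7]
opening: 0.074
grip_force: 59.8
```

{"api": "play_rows", "payload": {
  "deltas": [
    [[0,0,0,1,0,0,1],[0,0,0,0,0,0,1]]
  ]
}}

```text
time: 17.8
position: [0.5156, 0.2286, 0.1407]
eef_rot: [1.805, 2.568, -0.002]
force: [1.7, -2.4, 6.0]
opening: 0.071
grip_force: 59.7
```

{"api": "play_rows", "payload": {
  "deltas": [
    [[0,0,0,1,0,0,1],[0,0,0,0,0,0,1]]
  ]
}}

```text
time: 18.0
position: [0.5154, 0.2293, 0.1408]
eef_rot: [1.805, 2.568, -0.002]
force: [1.3, -3.2, 5.3]
opening: 0.073
grip_force: 59.6
```

{"api": "play_rows", "payload": {
  "deltas": [
    [[0,0,0,1,0,0,1],[0,0,0,0,0,0,1]]
  ]
}}

```text
time: 18.2
position: [0.5152, 0.2302, 0.1409]
eef_rot: [1.805, 2.568, -0.002]
force: [1.4, -3.2, 6.0]
opening: 0.074
grip_force: 59.4
```

{"api": "play_rows", "payload": {
  "deltas": [
    [[0,0,0,1,0,0,1],[0,0,0,0,0,0,1]]
  ]
}}

```text
time: 18.4
position: [0.515, 0.231, 0.141]
eef_rot: [1.805, 2.568, -0.002]
force: [1.6, -4.7, 6.7]
opening: 0.076
grip_force: 59.2
```

{"api": "play_rows", "payload": {
  "deltas": [
    [[0,0,0,1,0,0,1],[0,0,0,0,0,0,1]]
  ]
}}

```text
time: 18.6
position: [0.5148, 0.2319, 0.1411]
eef_rot: [1.804, 2.567, -0.002]
force: [1.3, -4.3, 8.2]
opening: 0.075
grip_force: 58.9
```

{"api": "play_rows", "payload": {
  "deltas": [
    [[0,0,0,1,0,0,1],[0,0,0,0,0,0,1]]
  ]
}}

```text
time: 18.8
position: [0.5145, 0.2327, 0.1411]
eef_rot: [1.804, 2.567, -0.002]
force: [1.8, -3.6, 6.5]
opening: 0.071
grip_force: 58.9
```

The middle leaf does not drop in over a full pitch either. I'll put it back and try the third.

Run:
```python
from h import *
from bench import *
s=observe(); p=s["position"]
plan(s,[((p[0],p[1],.225),19.7),((.5662,-.1821,.19),-8.5)],1,step=38,turn=5)
```

```text
[[[0.0, 0.001, 0.001, -0.1, 0.0, -28.0, 1], [0.0, 0.001, 0.001, -0.1, 0.0, -27.9, 1], [0.0, 0.001, 0.001, -0.0, 0.1, -28.0, 1], [0.0, 0.0, 0.041, -34.0, -7.6, 2.9, 1], [0.0, 0.0, 0.041, -34.3, -6.2, 2.9, 1]]]
[[[0.0, 0.0, 0.041, -34.5, -4.7, 2.9, 1], [0.0, 0.0, 0.041, -34.7, -3.3, 2.9, 1], [0.0, 0.0, 0.041, -34.8, -1.9, 3.0, 1], [0.0, 0.0, 0.041, -34.8, -0.5, 2.9, 1], [0.0, 0.0, 0.041, -34.8, 0.9, 3.0, 1]]]
[[[0.0, 0.0, 0.041, -34.8, 2.4, 2.9, 1], [0.0, 0.0, 0.041, -34.6, 3.8, 3.0, 1], [0.0, 0.0, 0.041, -34.4, 5.2, 2.9, 1], [0.0, 0.0, 0.041, -34.2, 6.6, 3.0, 1], [0.0, 0.0, 0.041, -33.9, 8.1, 2.9, 1]]]
```

{"api": "play_rows", "payload": {
  "deltas": [
    [[0,0.001,0.001,0,0,-28,1],[0,0.001,0.001,0,0,-28,1],[0,0.001,0.001,0,0,-28,1],[0,0,0.041,-34,-7.6,2.9,1],[0,0,0.041,-34.3,-6.2,2.9,1]]
  ]
}}

```text
time: 19.3
position: [0.5218, 0.165, 0.2187]
eef_rot: [-1.912, -2.49, -0.003]
force: [-0.5, -0.2, -1.3]
opening: 0.073
grip_force: 60.1
```

{"api": "play_rows", "payload": {
  "deltas": [
    [[0,0,0.041,-34.5,-4.7,2.9,1],[0,0,0.041,-34.7,-3.3,2.9,1],[0,0,0.041,-34.8,-1.9,3,1],[0,0,0.041,-34.8,-0.5,2.9,1],[0,0,0.041,-34.8,0.9,3,1]]
  ]
}}

```text
time: 19.8
position: [0.5421, -0.0091, 0.202]
eef_rot: [-2.158, -2.276, 0.001]
force: [0.9, -0.3, -1.5]
opening: 0.072
grip_force: 60.1
```

{"api": "play_rows", "payload": {
  "deltas": [
    [[0,0,0.041,-34.8,2.4,2.9,1],[0,0,0.041,-34.6,3.8,3,1],[0,0,0.041,-34.4,5.2,2.9,1],[0,0,0.041,-34.2,6.6,3,1],[0,0,0.041,-33.9,8.1,2.9,1]]
  ]
}}

```text
time: 20.3
position: [0.5636, -0.1817, 0.1867]
eef_rot: [-2.38, -2.043, 0.001]
force: [0.8, 0.0, 0.5]
opening: 0.069
grip_force: 60.1
```

{"api": "play_rows", "payload": {
  "deltas": [
    [[0,0,0,0,0,0,1],[0,0,0,0,0,20,1],[0,0,0,0,0,20,1],[0,0,0,0,0,0,1],[0,0,0,0,0,0,1]]
  ]
}}

```text
time: 20.8
position: [0.5637, -0.1798, 0.1473]
eef_rot: [-2.377, -2.046, 0.001]
force: [0.3, 0.2, -0.5]
opening: 0.074
grip_force: 60.1
```

Run:
```python
from h import *
from bench import *
s=observe(); print(s["position"],s["force"])
plan(s,[((.5662,-.1825,.0825),-8.5)],1,step=25)
```

```text
[ 0.56366261 -0.17976286  0.14734053] [ 0.32638266  0.22068195 -0.47016567]
[[[-0.002, -0.001, -0.0, -0.8, 1.1, 21.6, 1], [-0.002, -0.001, -0.0, -0.8, 1.0, 21.6, 1], [-0.002, -0.001, -0.0, -0.8, 1.0, 21.6, 1]]]
```

{"api": "play_rows", "payload": {
  "deltas": [
    [[-0.002,0,0,-2.3,2.5,5,1],[-0.002,0,0,0,0,20,1],[-0.002,0,0,0,0,20,1],[0,0,0,0,0,12,1],[0,0,0,0,0,0,1]]
  ]
}}

```text
time: 21.3
position: [0.5657, -0.1826, 0.0898]
eef_rot: [-2.381, -2.048, -0.004]
force: [-0.0, 0.0, 0.3]
opening: 0.071
grip_force: 60.1
```

{"api": "play_rows", "payload": {
  "deltas": [
    [[0,0,0,0,0,4,1],[0,0,0,0,0,0,1],[0,0,0,0,0,0,1]]
  ]
}}

```text
time: 21.6
position: [0.5673, -0.1833, 0.0878]
eef_rot: [2.379, 2.047, 0.007]
force: [-0.1, 1.3, -1.7]
opening: 0.069
grip_force: 60.1
```

{"api": "play_rows", "payload": {
  "deltas": [
    [[0,0,0,0,-0.5,3,1],[0,0,0,0,0,2,1],[0,0,0,0,0,0,1]]
  ]
}}

```text
time: 21.9
position: [0.5659, -0.1829, 0.0818]
eef_rot: [2.381, 2.048, 0.006]
force: [0.1, -0.1, -0.9]
opening: 0.065
grip_force: 60.1
```

{"api": "play_rows", "payload": {
  "deltas": [
    [[0,0,0,0,0,1,1],[0,0,0,0,0,0,0.4],[0,0,0,0,0,0,0.4],[0,0,0,0,0,-20,0.4],[0,0,0,0,0,-25,0.4]]
  ]
}}

```text
time: 22.4
position: [0.5649, -0.1827, 0.1252]
eef_rot: [-2.381, -2.048, -0.004]
force: [0.6, 0.5, 0.1]
opening: 0.596
grip_force: 0.0
```

{"api": "play_rows", "payload": {
  "deltas": [
    [[0,0,0,-35,0,0,0.4],[0,0,0,-35,0,0,0.4],[0,0,0,0,0,0,0.4],[0,0,0,0,0,0,0.4]]
  ]
}}

```text
time: 22.8
position: [0.5553, -0.2529, 0.1259]
eef_rot: [2.383, 2.045, 0.007]
force: [0.5, 0.3, -0.5]
opening: 0.597
grip_force: 0.0
```

Run:
```python
from h import *
from bench import *
s=observe(); f=grab_frame("wrist"); print(s["time"],s["position"])
P=cloud(f,wristT(f,s)); z=P[...,2]
m=((z>.078)&(z<.1)&(f["z_map"]>.1)).astype(np.uint8)
n,l,st,c=cv2.connectedComponentsWithStats(m)
for i in range(1,n):
    if st[i,4]>60:
        Q=P[l==i]; print(st[i],np.median(Q,0),cv2.minAreaRect(Q[:,:2].astype(np.float32)))
plan(s,[((.5535,-.2625,.080),-8.5)],.4,step=22)
```

```text
22.8 [ 0.55533886 -0.25285227  0.12590344]
[ 313   77   18   67 1164] [ 0.56544714 -0.18336337  0.09184074] ((0.5652155876159668, -0.18431106209754944), (0.035967450588941574, 0.009672259911894798), 81.60204315185547)
[314 209  17  59 917] [ 0.55392855 -0.26014558  0.09167174] ((0.5536032915115356, -0.2627224028110504), (0.03609290346503258, 0.010007930919528008), 82.32537078857422)
[[[0.001, -0.001, -0.001, -3.3, -0.2, 15.3, 0.4], [0.001, -0.001, -0.001, -3.3, -0.2, 15.3, 0.4], [0.001, -0.001, -0.001, -3.3, -0.1, 15.3, 0.4]]]
```

Leaf 2 is upright in its bay. Now the third leaf.

{"api": "play_rows", "payload": {
  "deltas": [
    [[0,0,0,-10,-0.5,5,0.4],[0,0,0,0,0,20,0.4],[0,0,0,0,0,21,0.4],[0,0,0,0,0,0,0.6],[0,0,0,0,0,0,1]]
  ]
}}

```text
time: 23.35
position: [0.5534, -0.2614, 0.0794]
eef_rot: [2.381, 2.05, 0.005]
force: [0.3, 0.2, -0.0]
opening: 0.265
grip_force: 0.0
```

{"api": "play_rows", "payload": {
  "deltas": [
    [[0,0,0,0,0,0,1],[0,0,0,0,0,0,1],[0,0,0,0,0,0,1]]
  ]
}}

```text
time: 23.65
position: [0.5543, -0.2622, 0.0808]
eef_rot: [2.379, 2.047, 0.007]
force: [0.5, 1.0, 0.2]
opening: 0.077
grip_force: 58.9
```

Run:
```python
from h import *
from bench import *
s=observe(); p=s["position"]; print(p,s["force"])
a=np.radians(81.5); off=(p[:2]-[.5536,-.2627])@[np.cos(a),np.sin(a)]; print("tcp-leaf y",off)
ex,ey=bedax(); t=BED+off*ey; print(t)
plan(s,[((p[0],p[1],.19),-8.5),((*t,.22),19.7)],1,step=40,turn=5)
```

```text
[ 0.55428311 -0.26223555  0.08078421] [0.54872252 0.97844204 0.22135415]
tcp-leaf y 0.000560323340624342
[0.51671112 0.22292753]
[[[0.002, -0.0, -0.0, 0.0, 0.2, -36.4, 1], [0.002, -0.0, -0.0, 0.1, 0.1, -36.4, 1], [0.002, -0.0, -0.0, 0.0, 0.1, -36.4, 1], [-0.0, -0.0, -0.038, 36.5, -8.4, -2.3, 1], [-0.0, -0.0, -0.038, 36.8, -7.0, -2.3, 1]]]
[[[-0.0, -0.0, -0.038, 37.0, -5.6, -2.2, 1], [-0.0, -0.0, -0.038, 37.2, -4.2, -2.3, 1], [-0.0, -0.0, -0.038, 37.3, -2.8, -2.2, 1], [-0.0, -0.0, -0.038, 37.4, -1.4, -2.3, 1], [-0.0, -0.0, -0.038, 37.4, 0.0, -2.2, 1]]]
[[[-0.0, -0.0, -0.038, 37.4, 1.4, -2.3, 1], [-0.0, -0.0, -0.038, 37.3, 2.9, -2.2, 1], [-0.0, -0.0, -0.038, 37.2, 4.3, -2.3, 1], [-0.0, -0.0, -0.038, 37.0, 5.7, -2.2, 1], [-0.0, -0.0, -0.038, 36.8, 7.1, -2.3, 1]]]
[[[-0.0, -0.0, -0.038, 36.6, 8.4, -2.2, 1]]]
```

{"api": "play_rows", "payload": {
  "deltas": [
    [[0.002,0,0,0,0,-36,1],[0.002,0,0,0,0,-36,1],[0.002,0,0,0,0,-37,1],[0,0,-0.038,36.5,-8.4,-2.3,1],[0,0,-0.038,36.8,-7,-2.3,1]]
  ]
}}

```text
time: 24.15
position: [0.549, -0.1881, 0.196]
eef_rot: [2.302, 2.136, 0.003]
force: [-0.5, 0.9, -0.2]
opening: 0.08
grip_force: 58.8
```

{"api": "play_rows", "payload": {
  "deltas": [
    [[0,0,-0.038,37,-5.6,-2.2,1],[0,0,-0.038,37.2,-4.2,-2.3,1],[0,0,-0.038,37.3,-2.8,-2.2,1],[0,0,-0.038,37.4,-1.4,-2.3,1],[0,0,-0.038,37.4,0,-2.2,1]]
  ]
}}

```text
time: 24.65
position: [0.5332, 0.0004, 0.206]
eef_rot: [-2.086, -2.346, -0.002]
force: [0.5, -0.9, -0.6]
opening: 0.079
grip_force: 58.8
```

{"api": "play_rows", "payload": {
  "deltas": [
    [[0,0,-0.038,37.4,1.4,-2.3,1],[0,0,-0.038,37.3,2.9,-2.2,1],[0,0,-0.038,37.2,4.3,-2.3,1],[0,0,-0.038,37,5.7,-2.2,1],[0,0,-0.038,36.8,7.1,-2.3,1]]
  ]
}}

```text
time: 25.15
position: [0.5187, 0.1871, 0.2177]
eef_rot: [-1.854, -2.534, -0.002]
force: [1.0, 0.5, -0.9]
opening: 0.078
grip_force: 58.8
```

{"api": "play_rows", "payload": {
  "deltas": [
    [[0,0,-0.038,36.6,8.4,-2.2,1],[0,0,0,0,0,0,1],[0,0,0,0,0,0,1],[0,0,0,0,0,0,1]]
  ]
}}

```text
time: 25.55
position: [0.5158, 0.2223, 0.2194]
eef_rot: [-1.808, -2.566, -0.0]
force: [-0.1, 0.2, -0.6]
opening: 0.076
grip_force: 58.8
```

Run:
```python
from h import *
from bench import *
s=observe(); p=s["position"]; print(p,s["force"])
ex,ey=bedax(); t=BED+.0006*ey
plan(s,[((*t,.185),19.7)],1)
```

```text
[0.51581405 0.22225374 0.21937852] [-0.10051112  0.20271572 -0.62996747]
[[[-0.001, -0.002, -0.0, 0.3, 1.1, 34.4, 1]]]
```

{"api": "play_rows", "payload": {
  "deltas": [
    [[0,-0.002,0,0.3,1,20,1],[0,0,0,0,0,20,1],[0,0,0,0,0,18,1],[0,0,0,0,0,15,1],[0,0,0,0,0,0,1]]
  ]
}}

```text
time: 26.05
position: [0.5151, 0.2215, 0.1442]
eef_rot: [-1.809, -2.564, 0.008]
force: [0.1, -0.3, -1.4]
opening: 0.076
grip_force: 58.8
```

{"api": "play_rows", "payload": {
  "deltas": [
    [[0,0,0,0,0,2,1],[0,0,0,0,0,2,1],[0,0,0,0,0,0,1],[0,0,0,0,0,0,1]]
  ]
}}

```text
time: 26.45
position: [0.5172, 0.2238, 0.143]
eef_rot: [-1.808, -2.568, -0.001]
force: [0.4, -0.2, -1.0]
opening: 0.075
grip_force: 58.8
```

{"api": "play_rows", "payload": {
  "deltas": [
    [[0,0,0,0,0,1.5,1],[0,0,0,0,0,0,1],[0,0,0,0,0,0,1]]
  ]
}}

```text
time: 26.75
position: [0.5167, 0.2238, 0.1409]
eef_rot: [-1.808, -2.568, 0.001]
force: [0.2, -0.2, -0.5]
opening: 0.076
grip_force: 58.8
```

{"api": "play_rows", "payload": {
  "deltas": [
    [[0,0,0,0,0,1,1],[0,0,0,0,0,0,1]]
  ]
}}

```text
time: 26.95
position: [0.5166, 0.2237, 0.1397]
eef_rot: [-1.808, -2.568, 0.001]
force: [-0.6, 0.0, -0.6]
opening: 0.074
grip_force: 58.8
```

{"api": "play_rows", "payload": {
  "deltas": [
    [[0,0,0,0,0,1,1],[0,0,0,0,0,0,1]]
  ]
}}

```text
time: 27.15
position: [0.5166, 0.2237, 0.1387]
eef_rot: [-1.808, -2.568, 0.001]
force: [0.1, 0.6, -1.1]
opening: 0.077
grip_force: 58.8
```

{"api": "play_rows", "payload": {
  "deltas": [
    [[0,0,0,0,0,0.5,1],[0,0,0,0,0,0,1]]
  ]
}}

```text
time: 27.35
position: [0.5167, 0.2237, 0.1383]
eef_rot: [-1.808, -2.568, 0.001]
force: [0.3, 0.5, -0.2]
opening: 0.075
grip_force: 58.8
```

It is sinking into the grooves. I'll go on gently.

{"api": "play_rows", "payload": {
  "deltas": [
    [[0,0,0,0,0,0.8,1],[0,0,0,0,0,0,1]]
  ]
}}

```text
time: 27.55
position: [0.5167, 0.2236, 0.1375]
eef_rot: [-1.808, -2.568, 0.001]
force: [-0.8, -0.5, -1.6]
opening: 0.074
grip_force: 58.8
```

{"api": "play_rows", "payload": {
  "deltas": [
    [[0,0,0,0,0,0.7,1],[0,0,0,0,0,0,1]]
  ]
}}

```text
time: 27.75
position: [0.5168, 0.2237, 0.1368]
eef_rot: [-1.808, -2.568, 0.001]
force: [-0.3, -0.1, -1.1]
opening: 0.078
grip_force: 58.8
```

{"api": "play_rows", "payload": {
  "deltas": [
    [[0,0,0,0,0,0.5,1],[0,0,0,0,0,0,1]]
  ]
}}

```text
time: 27.95
position: [0.5169, 0.2237, 0.1364]
eef_rot: [-1.808, -2.568, 0.0]
force: [0.8, -0.2, -0.6]
opening: 0.079
grip_force: 58.9
```

{"api": "play_rows", "payload": {
  "deltas": [
    [[0,0,0,0,0,0.3,1],[0,0,0,0,0,0,1]]
  ]
}}

```text
time: 28.15
position: [0.5171, 0.2237, 0.1364]
eef_rot: [-1.808, -2.569, -0.0]
force: [0.6, -1.0, 2.4]
opening: 0.078
grip_force: 59.3
```

{"api": "play_rows", "payload": {
  "deltas": [
    [[0,0,0,0,0,0.3,1],[0,0,0,0,0,0,1]]
  ]
}}

```text
time: 28.35
position: [0.5173, 0.2237, 0.1363]
eef_rot: [-1.808, -2.569, -0.001]
force: [-0.7, -1.7, 4.6]
opening: 0.076
grip_force: 59.7
```

Home at z = 0.1364, 4.5 mm below the crest contact, with about 5 N of press. Letting go and backing off.

{"api": "play_rows", "payload": {
  "deltas": [
    [[0,0,0,0,0,0,1],[0,0,0,0,0,0,1],[0,0,0,0,0,0,1]]
  ]
}}

```text
time: 28.65
position: [0.5172, 0.2237, 0.1363]
eef_rot: [-1.808, -2.569, -0.001]
force: [1.0, -2.3, 5.4]
opening: 0.073
grip_force: 59.9
```

{"api": "play_rows", "payload": {
  "deltas": [
    [[0,0,0,0,0,0,0.6],[0,0,0,0,0,0,0.5],[0,0,0,0,0,0,0.5],[0,0,0,0,0,0,0.5]]
  ]
}}

```text
time: 29.05
position: [0.5164, 0.2238, 0.1353]
eef_rot: [-1.807, -2.567, 0.001]
force: [0.2, -0.6, 0.5]
opening: 0.505
grip_force: 0.0
```

{"api": "play_rows", "payload": {
  "deltas": [
    [[0,0,0,0,0,-10,0.5],[0,0,0,0,0,-20,0.5],[0,0,0,0,0,-30,0.5],[0,0,0,0,0,-30,0.5],[0,0,0,0,0,-30,0.5]]
  ]
}}

```text
time: 29.55
position: [0.5167, 0.2237, 0.2576]
eef_rot: [-1.808, -2.568, 0.0]
force: [0.5, -0.3, -1.4]
opening: 0.5
grip_force: 0.0
```

{"api": "play_rows", "payload": {
  "deltas": [
    [[0,0,0,-30,0,0,0.5],[0,0,0,-40,0,0,0.5],[0,0,0,0,0,0,0.5],[0,0,0,0,0,0,0.5]]
  ]
}}

```text
time: 29.95
position: [0.5407, 0.1572, 0.2563]
eef_rot: [-1.81, -2.566, -0.001]
force: [0.4, 0.4, 0.6]
opening: 0.503
grip_force: 0.0
```

Run:
```python
from h import *
from bench import *
s=observe(); f=grab_frame("wrist"); print(s["time"],s["position"],s["force"])
cv2.imwrite("pics/w5.png",f["img"][:,:,::-1])
P=cloud(f,wristT(f,s)); z=P[...,2]
m=((z>.125)&(z<.165)&(f["z_map"]>.12)&(np.linalg.norm(P[...,:2]-BED,axis=-1)<.05)).astype(np.uint8)
n,l,st,c=cv2.connectedComponentsWithStats(m)
for i in range(1,n):
    if st[i,4]>40:
        Q=P[l==i]; q=Q[Q[:,2]>np.percentile(Q[:,2],50)]; print(st[i],np.median(Q,0),np.percentile(Q[:,2],[50,90]),cv2.minAreaRect(q[:,:2].astype(np.float32)))
g=grab_frame("top"); P=cloud(g); c=P[190:226,322:410].reshape(-1,3); print("rack tops",c[(c[:,2]>.08)&(c[:,2]<.11)].round(2)[::12].tolist())
```

```text
29.95 [0.54066553 0.15718051 0.25627863] [0.39357516 0.44684983 0.57615916]
[316  85  13  48 612] [0.51634105 0.22172021 0.14728197] [0.14728197 0.14826019] ((0.5165360569953918, 0.2210851013660431), (0.009380779229104519, 0.03451475128531456), 19.804122924804688)
rack tops [[0.58, -0.08, 0.1], [0.58, -0.09, 0.09], [0.58, -0.09, 0.09], [0.57, -0.1, 0.09], [0.57, -0.16, 0.09], [0.56, -0.16, 0.09], [0.56, -0.16, 0.08], [0.56, -0.19, 0.08]]
```

View pics/w5.png

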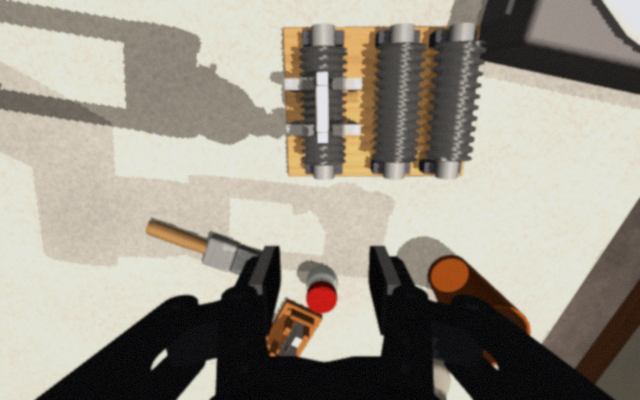

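The leaf stands upright in the slot at (322,108). Its top is at 147.3 mm (148 expected when home, 152.5 if standing on the crests). The other two leaves are in the rack, the surroundings look undisturbed, and the gripper is clear.

```bash
python3 -c "
from bench import *
print(finish_job())"
```

```text
the job is handed in; nothing more can be done
None
```

The leaf from the rack's far bay (lowest y) meshes with the front spindle (8 mm pitch by camera); it stands fully home in the slot, pressed with about 5–6 N and released, the other two tried without fit and back in the rack, handed in at about 30 s; no verdict was shown.

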